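# Assemble the building model on its columns

## Robot

A 6-joint arm with a two-finger parallel gripper is mounted at the origin on the work surface. World frame = base frame: x ahead of the robot, y to its left, z up, the work surface at z = 0. Lengths are in m, angles in rad, forces in N, time in s.
With the tool pointing down it reaches from about 0.35 to 0.975 m from the base axis. Payload 7.1 kg.
Tool frame: the origin (TCP) lies at the very end of the fingers, on their centre line; the grasp point (between the pads) lies 19 mm behind it (arm.grasp_offset is the distance from the TCP to the grasp point, in m); z points along the fingers, y is the line along which they close (so a half turn about z gives the same grasp; the last joint's range is limited). The gripper opens to 88 mm and grips with 3 to 60 N. Pads are 20 mm wide; open, the fingers measure 115 mm over their backs; the gripper's body (75 mm by 178 mm) begins 61 mm behind the grasp point.
Start: joints at [-1.276, 0.423, 1.63, -0, 1.089, -0.019], TCP at [0.193, -0.594, 0.223] pointing down, gripper open.
Joint ranges: [-3, 3], [-0.9, 2.11], [0.09, 2.58], [-1.31, 4.45], [0.11, 2.69], [-2.54, 2.54]. Speed limits (rad/s): [2.39, 2.39, 3.01, 3.14, 3.14, 3.14].

## Interface

Orientations are given as a rotation vector (axis times angle).
In Python, from workcell import readout, optics, arm gives the robot as it stands. The module is installed in compiled form; this text tells all that it offers.
- The arm moves only by the tool drive_tool, never from a script. Its argument "deltas" is text: rows parted by semicolons, each of 7 numbers parted by spaces: the finger opening in mm, from 0 to 87.8, then the shift along the world's x, y, z in mm, then the turn, a rotation vector about the world's x, y, z in rad. In form: gripper tx ty tz ax ay az; .... A call has exactly 8 rows; each row is the pose to reach, as a shift and turn from the pose commanded when the call began; what a row does not reach only later rows make up. A row lasts 1/12 s, in which the tool goes at most 41.7 mm and 7.16 degrees, less where a joint would pass 70% of its speed; a pose out of reach is approached as far as the arm can. A call with a gripper value outside its range is refused whole. The fingers move at their own pace and stop on an object; "newtons" is the grip in N (left out, the last holds). Time passes only in rows, so rows that repeat a pose let the fingers close, or fill a call up. It gives the time, the measured TCP pose, the force, the opening and the grip force at its end, in the units of the state.
- readout.sense(): the state, without advancing time (a new reading comes with each control period).
- optics.grab_frame(name): name is "side" or "top" or "wrist"; returns a dict with "img" (480x640x3 uint8, red, green, blue), "range_z" (480x640 float32, m along the optical axis (not along the pixel's ray), 0 where there is no reading), "camera_matrix" (3x3 intrinsics, pixels), "rvec" (rotation vector, rad) and "tvec" (3), from world to camera coordinates, as OpenCV has them. Camera axes: x right, y down, z forward; pixel columns grow to the right and rows downward; lengths in m; the calibration is good to about 2 mm. The wrist camera is an equidistant fisheye: a pixel r from the principal point sees the ray r / f radians off the axis. A picture is of the moment at which its call begins.
- arm.close_job(): hands the job in; it is judged then, once.
The state is a dict: "time_s": time; "joints": joint angles; "qd": joint speeds; "effort": joint torques, N m; "tool_pos": TCP position; "tool_rot": TCP orientation; "contact_force": force on the tool from outside, world axes, zero at the start; "moment": the same for the moment, N m; "width": finger opening in m; "grasp_force": force on a finger pad.
Only numpy, scipy, OpenCV 4.12 (cv2) and the standard library are available. Lean on these libraries where they do the work, as an engineer would, in place of code of your own. Each camera call takes 0.05 s, during which the arm holds its last target. There are 200 camera calls.

## Task

Put the building model on the desk together: lower the storey (the slab with two side walls) over the four steel columns of the base until it sits on the footings, let go, then lower the large flat roof slab over the same columns until it lies flat on the storey's walls. Each has a small tower block to hold it by; set them down rather than dropping them, and leave the small square slab, which belongs to another model, where it is.

Things in the scene. Friction and masses are not known exactly. Their poses are not given: they have to be found in the camera images.
- base_top (a point): Fixed base: plywood board 190 (x) x 150 (y) x 12 mm; at x=+-52, y=+-36 mm four grey square footings 40 x 40 x 8 mm, each with an 8 mm steel column, pointed, tip 80 mm above the board. Point: middle of the board's upper face, x along its long side, z up. Parts fit either way round (half turn).
- storey_grip (a point): Loose storey, 160 g: plywood slab 160 (x) x 130 (y) x 6 mm, 28 mm holes at x=+-52, y=+-36; walls 8 mm thick, 46 high at its x ends. Tower block in the middle: 40 (x) x 30 (y, grip across) x 44 mm tall. Point: on the block's axis, 20 mm below its top, 24 mm above the slab's upper face, 30 mm above its underside; z up. Seated: 38 mm above base_top.
- roof_grip (a point): Loose roof, 140 g, on the other side of the base: flat plywood slab 200 (x) x 150 (y) x 6 mm, no walls, same 28 mm holes at x=+-52, y=+-36. Tower block in the middle: 40 (x) x 30 (y, grip across) x 44 mm tall. Point: on the block's axis, 20 mm below its top, 24 mm above the slab's upper face, 30 mm above its underside; z up. Seated: 90 mm above base_top.
- canopy_grip (a point): Small square slab, leave alone: plywood 110 x 110 x 6 mm, four 12 mm holes, same tower block, at the far left or right of the mat. Point: on the block's axis, 30 mm above the slab's underside.
Things that resemble listed ones, but are neither listed nor needed, are in the scene too. Leave any orange look-alike of the part that bears roof_grip alone.

How it is judged:
On the way:
1. the storey sits on the footings, over all four columns, and is let go (horizontal distance between storey_grip and base_top below 0.015 m and z of storey_grip in the frame of base_top between 0.032 and 0.044 m and angle between the x axis of storey_grip and the x axis of base_top, either way round below 0.22 rad and angle between storey_grip's own z axis and vertical below 0.06 rad and contact force between the fingers and storey below 0.1 N), for 0.2 s.
At the end, for the whole second after the job is handed in: The storey sits on the footings and the roof on the storey's walls, each with all four columns through its holes: middle within 15 mm of the base's middle, within 12 degrees of the base's direction (either way round), level within 3 degrees, at its seated height within 6 mm; both at rest (horizontal distance between each of storey_grip, roof_grip and base_top below 0.015 m and z of storey_grip in the frame of base_top between 0.032 and 0.044 m and angle between the x axis of each of storey_grip, roof_grip and the x axis of base_top, either way round below 0.22 rad and angle between each of storey_grip, roof_grip's own z axis and vertical below 0.06 rad and z of roof_grip in the frame of base_top between 0.084 and 0.096 m and linear speed of each of storey, roof below 0.02 m/s); the robot touches nothing.
It fails at once if the small square slab is moved by more than 40 mm (distance of canopy_grip from where it was at the start of the episode above 0.04 m).
It fails at once if the storey is dropped (falls freely from about 4 cm or more) (linear speed of storey above 0.85 m/s and contact force between the fingers and storey below 0.05 N).
It fails at once if the roof is dropped (falls freely from about 4 cm or more) (linear speed of roof above 0.85 m/s and contact force between the fingers and roof below 0.05 N).
It also fails if it takes over 70 s, if anything falls off the work surface, if the arm or the gripper's body presses on something with over 40 N, if the wrist force passes 120 N, or if a joint passes its speed limit or range.

## Working session

There is one attempt and no reset: what is moved stays moved. The work goes in short steps, Python scripts to look and compute and a tool call to move; the robot and the scene stay as the last step left them, time stands still between calls to the robot, and variables do not carry over. Pictures are saved under pics/ and viewed, at most 10 in all, crops included, and the job is handed in when it is done.

Besides the shell and the picture viewer there is one more tool, called after "Call:" as a command line: name --argument value ..., lists and objects as JSON in quotes. drive_tool: Moves the arm, as the interface text tells. Its arguments: {"type":"object","properties":{"deltas":{"type":"string"},"newtons":{"type":"number"}},"required":["deltas"]}

```bash
mkdir -p pics; cat > h.py <<'E'
import numpy as np, cv2
from workcell import readout, optics, arm
def grab(n):
    f=optics.grab_frame(n); np.savez(f'{n}.npz',**f); return f
def save(f,p): cv2.imwrite('pics/'+p,cv2.cvtColor(f['img'],cv2.COLOR_RGB2BGR))
def world(f):
    """per-pixel world points from depth (pinhole)"""
    K=f['camera_matrix'];R=cv2.Rodrigues(f['rvec'])[0];z=f['range_z'].astype(float)
    v,u=np.mgrid[0:480,0:640]
    P=np.stack([(u-K[0,2])/K[0,0]*z,(v-K[1,2])/K[1,1]*z,z],-1)
    return (P-f['tvec'].ravel())@R
E
python3 - <<'E'
from h import *
a=grab('top');b=grab('side')
save(a,'top.png');save(b,'side.png')
for f in (a,b):
    R=cv2.Rodrigues(f['rvec'])[0]; print(-R.T@f['tvec'].ravel(), f['camera_matrix'][0,0],(f['range_z']>0).mean())
s=readout.sense();print(s['time_s'],s['tool_pos'],s['tool_rot'],s['contact_force'])
E
```

```text
[ 0.43326368 -0.10259     1.14836448] 508.43823189257205 0.9958561197916667
[0.25761597 0.88136979 1.06509425] 509.6610263233403 0.9960872395833333
0.1 [ 0.19280927 -0.593996    0.22197791] [-3.10163775e+00 -4.90681117e-01  2.81576476e-04] [ 0.80502559 -0.26411423 -0.73807421]
```

View pics/top.png

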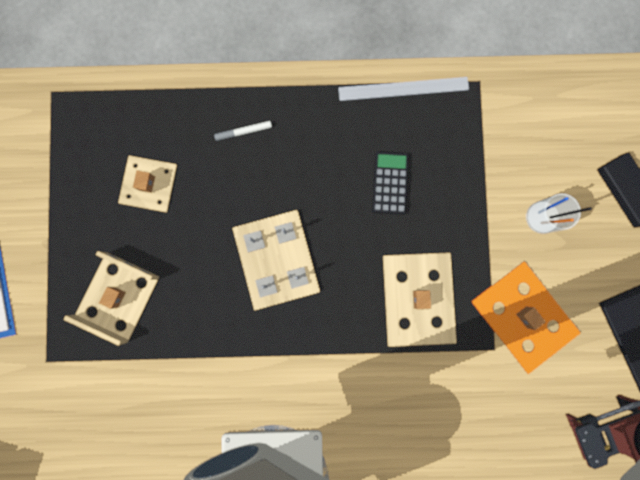

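View pics/side.png

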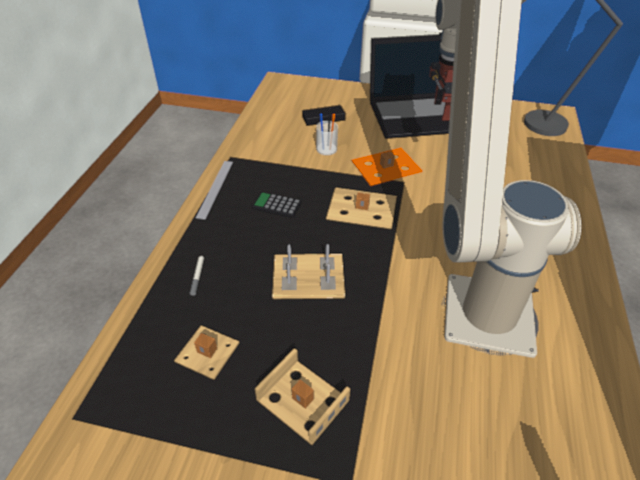

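The top view shows the storey (walls) with its block at (113,297), the roof at (422,299), the base at (276,260), the small canopy at (145,181) and the orange look-alike at (527,317). The side view agrees: storey (302,390), roof (362,202), base (308,277).

Candidates for the roof are the plywood slab at (422,299), the orange slab at (527,317) and the canopy at (145,181). I choose (422,299), which is large, plywood and has no walls. For the storey, I choose (113,297), the only one with walls.

```bash
python3 - <<'E'
from h import *
rois={'top':dict(storey=(60,245,165,350),roof=(375,245,462,352),base=(228,205,325,315)),
 'side':dict(storey=(250,345,355,445),roof=(322,183,400,230),base=(268,240,350,302))}
for n in rois:
    f=dict(np.load(n+'.npz'));W=world(f);hsv=cv2.cvtColor(f['img'],cv2.COLOR_RGB2HSV)
    for k,(a,b,c,d) in rois[n].items():
        w=W[b:d,a:c].reshape(-1,3);h=hsv[b:d,a:c].reshape(-1,3)
        z=w[:,2]*1000; hist,e=np.histogram(z,bins=np.arange(-6,100,3));print(n,k,[(int(x),int(y)) for x,y in zip(e,hist) if y>15])
        wood=(h[:,1]>50)&(h[:,2]>110)
        if k=='base': sel=wood&(z>8)&(z<17)
        else: sel=(h[:,2]>60)&(h[:,1]>40)&(z>2)&(z<12)
        p=w[sel][:,:2].astype(np.float32)
        r=cv2.minAreaRect(p*1000);print('  slab',r, 'n',len(p),'z',np.median(z[sel]))
        t=(z>42)&(z<60)&(h[:,1]>95) if k!='base' else (h[:,1]<40)&(z>15)&(z<26)
        q=w[t];print('  block/footings',len(q),q.mean(0),np.median(q[:,2]), cv2.minAreaRect((q[:,:2]*1000).astype(np.float32)))
f=dict(np.load('top.npz'));im=f['img'];crop=np.hstack([cv2.resize(im[240:355,55:170],(380,380)),cv2.resize(im[240:355,365:480],(380,380))])
cv2.imwrite('pics/crop.png',crop[:,:,::-1])
E
```

```text
top storey [(-6, 338), (-3, 2330), (0, 3466), (3, 1981), (6, 1283), (9, 241), (12, 57), (15, 43), (18, 30), (21, 47), (24, 53), (27, 41), (30, 44), (33, 51), (36, 47), (39, 58), (42, 56), (45, 81), (48, 277), (51, 353), (54, 78)]
  slab ((409.2733154296875, 355.29302978515625), (158.16441345214844, 179.33743286132812), 64.20796203613281) n 2921 z 6.019747482139235
  block/footings 266 [0.41220753 0.34092055 0.04985043] 0.0499235677323079 ((412.0921325683594, 341.966064453125), (30.357677459716797, 39.319374084472656), 63.48879623413086)
top roof [(-6, 339), (-3, 1583), (0, 2271), (3, 2680), (6, 1775), (9, 281), (12, 18), (45, 61), (48, 144), (51, 51)]
  slab ((383.39703369140625, -333.8316345214844), (222.7242889404297, 158.40231323242188), 0.9081907272338867) n 5039 z 5.502159798506404
  block/footings 262 [ 0.39100848 -0.33310202  0.04934282] 0.04957200252929089 ((391.0599060058594, -333.55535888671875), (38.72770309448242, 30.667327880859375), 2.109217643737793)
top base [(-6, 331), (-3, 1950), (0, 2157), (3, 503), (6, 388), (9, 1936), (12, 1728), (15, 554), (18, 628), (21, 328), 
[... 1073 characters left out ...]
7460327148438), 6.5309224128723145) n 1771 z 6.465443015706082
  block/footings 107 [ 0.38607601 -0.33113706  0.04973327] 0.0502710291980325 ((386.32763671875, -333.09912109375), (36.776424407958984, 39.176918029785156), 89.69075775146484)
side base [(-6, 80), (-3, 566), (0, 987), (3, 395), (6, 162), (9, 772), (12, 933), (15, 407), (18, 298), (21, 227), (24, 35), (81, 16)]
  slab ((483.2530212402344, -16.357086181640625), (190.06468200683594, 156.95547485351562), 14.118008613586426) n 2035 z 12.523673330731713
  block/footings 522 [ 0.48277286 -0.00825599  0.02043047] 0.02047833744300198 ((484.00457763671875, -14.561538696289062), (140.30120849609375, 113.14982604980469), 13.399566650390625)
```

View pics/crop.png

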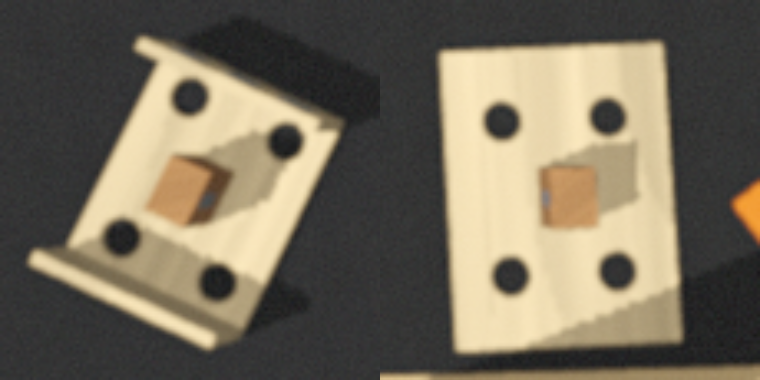

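The crop confirms both choices: left is the walled storey, right the plain plywood roof. Moving to the storey now.

Call:
drive_tool --deltas "80 21 33 0 0 0 0.12; 80 43 66 0 0 0 0.24; 80 64 98 0 0 0 0.36; 80 86 131 0 0 0 0.48; 80 107 164 0 0 0 0.6; 80 129 197 0 0 0 0.72; 80 150 229 0 0 0 0.84; 80 172 262 0 0 0 0.96" --newtons 25

```text
time_s: 0.77
tool_pos: [0.3654, -0.3307, 0.2225]
tool_rot: [-2.52, -1.875, 0.0]
contact_force: [1.7, -0.9, 0.7]
width: 0.0798
grasp_force: 0.0
```

Call:
drive_tool --deltas "80 11 39 0 0 0 0.12; 80 21 78 0 0 0 0.24; 80 32 117 0 0 0 0.36; 80 43 156 0 0 0 0.48; 80 53 195 0 0 0 0.6; 80 64 234 0 0 0 0.72; 80 75 273 0 0 0 0.84; 80 85 312 0 0 0 0.96"

```text
time_s: 1.43
tool_pos: [0.45, -0.0184, 0.2227]
tool_rot: [1.369, 2.827, 0.0]
contact_force: [0.9, -0.8, -0.8]
width: 0.0801
grasp_force: 0.0
```

Call:
drive_tool --deltas "80 -4 39 0 0 0 0.06; 80 -8 78 0 0 0 0.12; 80 -12 117 0 0 0 0.18; 80 -16 156 0 0 0 0.24; 80 -20 195 0 0 0 0.3; 80 -24 234 0 0 0 0.36; 80 -28 273 0 0 0 0.42; 80 -32 312 0 0 0 0.445"

```text
time_s: 2.1
tool_pos: [0.4171, 0.2934, 0.2225]
tool_rot: [-0.715, -3.059, 0.0]
contact_force: [1.8, -0.9, 0.3]
width: 0.0797
grasp_force: 0.0
```

Call:
drive_tool --deltas "80 -2 16 -15 0 0 0; 80 -4 32 -30 0 0 0; 80 -6 47.5 -45 0 0 0; 80 -6 47.5 -65 0 0 0; 80 -6 47.5 -85 0 0 0; 80 -6 47.5 -100 0 0 0; 80 -6 47.5 -110 0 0 0; 80 -6 47.5 -110 0 0 0"

```text
time_s: 2.77
tool_pos: [0.4107, 0.3381, 0.1106]
tool_rot: [-0.72, -3.055, 0.005]
contact_force: [-0.2, 0.1, 0.2]
width: 0.0797
grasp_force: 0.0
```

```bash
cat >> h.py <<'E'
def wworld(f):
    K=f['camera_matrix'];R=cv2.Rodrigues(f['rvec'])[0];z=f['range_z'].astype(float)
    v,u=np.mgrid[0:480,0:640]
    x=(u-K[0,2])/K[0,0];y=(v-K[1,2])/K[1,1];r=np.hypot(x,y)+1e-9;t=np.tan(np.minimum(r,1.45))/r
    return (np.stack([x*t*z,y*t*z,z],-1)-f['tvec'].ravel())@R
def blockfit(f,zlo,zhi,c,rad=.05,W=None):
    W=wworld(f) if W is None else W
    h=cv2.cvtColor(f['img'],cv2.COLOR_RGB2HSV)
    m=(W[...,2]>zlo)&(W[...,2]<zhi)&(np.hypot(W[...,0]-c[0],W[...,1]-c[1])<rad)&(h[...,1]>95)&(f['range_z']>0)
    q=W[m];print('block',len(q),np.median(q[:,2]) if len(q) else 0,cv2.minAreaRect((q[:,:2]*1000).astype(np.float32)) if len(q)>5 else '')
E
python3 - <<'E'
from h import *
f=grab('wrist');save(f,'w1.png');s=readout.sense();print(s['tool_pos'],s['tool_rot'])
blockfit(f,.042,.06,(.411,.341))
E
```

```text
[0.41136721 0.3385555  0.11181263] [-7.20310759e-01 -3.05639834e+00  2.82444419e-03]
block 2885 0.050817268783309014 ((410.05474853515625, 342.8962707519531), (30.42040252685547, 40.40108108520508), 63.675323486328125)
```

View pics/w1.png

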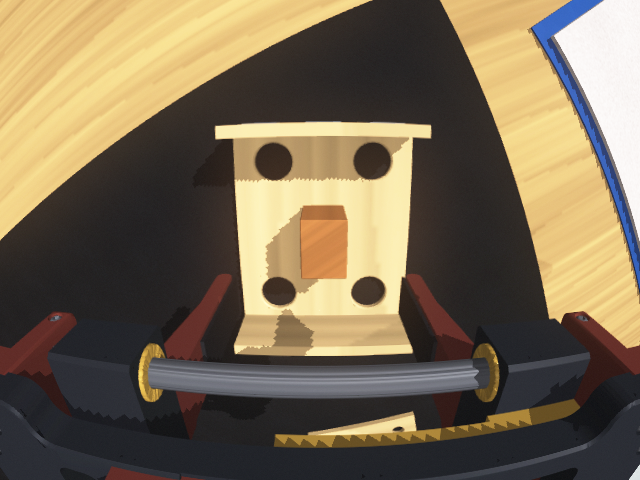

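The wrist view shows the storey's block top at (324,248), centred between the fingers; its fitted top is z=0.051. I'll shift +4 mm in y, descend and grip.

Call:
drive_tool --deltas "80 0 4 -15 0 0 0; 80 0 4 -35 0 0 0; 80 0 4 -55 0 0 0; 80 0 4 -75 0 0 0; 80 0 4 -88 0 0 0; 80 0 4 -97 0 0 0; 80 0 4 -97 0 0 0; 80 0 4 -97 0 0 0"

```text
time_s: 3.48
tool_pos: [0.4124, 0.3433, 0.0162]
tool_rot: [0.721, 3.057, 0.001]
contact_force: [1.6, 0.4, 0.1]
width: 0.0803
grasp_force: 0.0
```

Call:
drive_tool --deltas "20 0 0 0 0 0 0; 20 0 0 0 0 0 0; 20 0 0 0 0 0 0; 20 0 0 0 0 0 0; 20 0 0 0 0 0 0; 20 0 0 0 0 0 0; 20 0 0 0 0 0 0; 20 0 0 0 0 0 0" --newtons 35

```text
time_s: 4.15
tool_pos: [0.4118, 0.3429, 0.0156]
tool_rot: [-0.72, -3.058, 0.001]
contact_force: [-0.8, -0.1, 1.1]
width: 0.0304
grasp_force: 0.6
```

Call:
drive_tool --deltas "20 0 0 0 0 0 0; 20 0 0 0 0 0 0; 20 0 0 0 0 0 0; 20 0 0 10 0 0 0; 20 0 0 25 0 0 0; 20 0 0 50 0 0 0; 20 0 0 80 0 0 0; 20 0 0 110 0 0 0"

```text
time_s: 4.82
tool_pos: [0.4115, 0.3427, 0.1269]
tool_rot: [-0.72, -3.057, 0.001]
contact_force: [-0.6, 0.8, -1.6]
width: 0.03
grasp_force: 35.0
```

Call:
drive_tool --deltas "20 3 -15 3 0 0 0.04; 20 8 -40 8 0 0 0.1; 20 15 -70 12 0 0 0.17; 20 23 -105 15 0 0 0.24; 20 30 -140 15 0 0 0.31; 20 38 -175 15 0 0 0.38; 20 45 -210 15 0 0 0.45; 20 53 -245 15 0 0 0.52"

```text
time_s: 5.48
tool_pos: [0.4649, 0.0964, 0.1413]
tool_rot: [-0.096, 3.139, 0.0]
contact_force: [0.8, 0.4, -1.2]
width: 0.0303
grasp_force: 35.0
```

Call:
drive_tool --deltas "20 6 -30 0 0 0 0.06; 20 12 -60 0 0 0 0.12; 20 17 -85 0 0 0 0.16; 20 21 -103 0 0 0 0.18; 20 22 -110 0 0 0 0.189; 20 22 -112 0 0 0 0.189; 20 22 -112 0 0 0 0.189; 20 22 -112 0 0 0 0.189"

```text
time_s: 6.15
tool_pos: [0.4866, -0.0131, 0.1407]
tool_rot: [0.386, -3.118, -0.0]
contact_force: [0.1, -0.5, -1.9]
width: 0.0294
grasp_force: 35.0
```

```bash
python3 - <<'E'
from h import *
f=grab('wrist');save(f,'w2.png');g=grab('side');t=grab('top');s=readout.sense();print(s['tool_pos'],s['tool_rot'],s['contact_force'],s['grasp_force'])
W=wworld(f);h=cv2.cvtColor(f['img'],cv2.COLOR_RGB2HSV)
a=np.hstack([f['img'][60:400,100:540][:, :],]);b=cv2.resize(g['img'][150:320,230:400],(340,340));cv2.imwrite('pics/c2.png',np.hstack([a,b])[:,:,::-1])
W=world(t);z=W[...,2]
print(np.histogram(z[200:320,220:330],bins=np.arange(.09,.2,.004)))
blockfit(t,.15,.175,(.486,-.015),.06,W)
E
```

```text
[ 0.48672061 -0.01297466  0.14069032] [ 3.87602442e-01 -3.11739568e+00 -2.02677449e-04] [-0.44855842 -0.61679351 -1.07407706] 34.993858337402344
(array([  4,   0,   0,   0,   0,   0,   0,   0,   4, 214, 411,  20,   0,
         0,   2,   1,   0,   2,   4,   2,  11, 126,  44,   0,   0,   0,
         0]), array([0.09 , 0.094, 0.098, 0.102, 0.106, 0.11 , 0.114, 0.118, 0.122,
       0.126, 0.13 , 0.134, 0.138, 0.142, 0.146, 0.15 , 0.154, 0.158,
       0.162, 0.166, 0.17 , 0.174, 0.178, 0.182, 0.186, 0.19 , 0.194,
       0.198]))
block 0 0
```

View pics/c2.png

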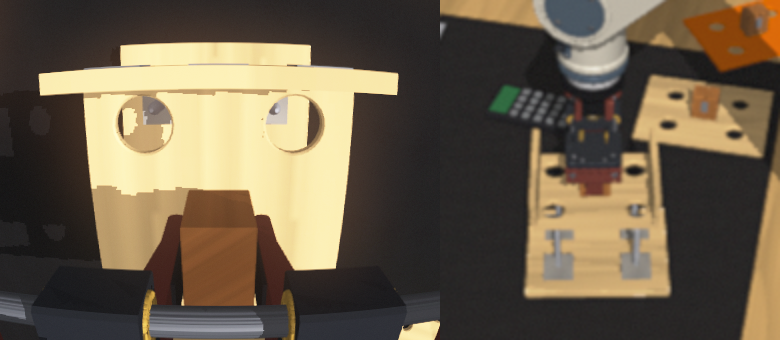

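The wrist crop shows a grey footing through each far hole, left (145,110) and right (280,110). The side crop shows the storey level over the base. Descending in stages.

Call:
drive_tool --deltas "20 -1 -2 -5 0 0 0; 20 -1 -2 -15 0 0 0; 20 -1 -2 -25 0 0 0; 20 -1 -2 -34 0 0 0; 20 -1 -2 -42 0 0 0; 20 -1 -2 -50 0 0 0; 20 -1 -2 -55 0 0 0; 20 -1 -2 -55 0 0 0"

```text
time_s: 6.97
tool_pos: [0.4851, -0.0159, 0.0843]
tool_rot: [0.385, -3.116, -0.001]
contact_force: [-1.2, 0.4, -1.2]
width: 0.0297
grasp_force: 35.0
```

```bash
python3 - <<'E'
from h import *
f=grab('wrist');g=grab('side');s=readout.sense();print(s['tool_pos'],s['contact_force'],s['moment'],s['grasp_force'])
b=cv2.resize(g['img'][180:310,250:380],(400,400));cv2.imwrite('pics/c3.png',np.hstack([cv2.resize(f['img'][40:440,120:520],(400,400)),b])[:,:,::-1])
E
```

```text
[ 0.48586544 -0.01597712  0.08541834] [-1.1813153  -0.62486783 -1.59334494] [ 0.01834767 -0.17185607 -0.01383833] 34.99382972717285
```

View pics/c3.png

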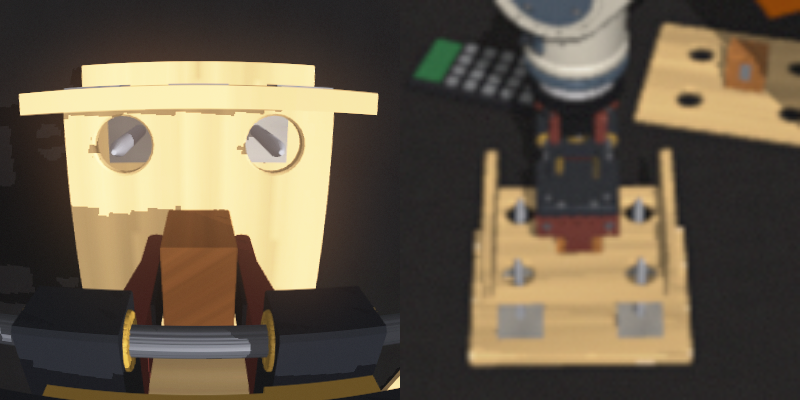

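All four columns come up through the holes: side crop (520,212), (637,212), (518,272), (641,272). Force is about zero. Lowering to the seat.

Call:
drive_tool --deltas "20 0 0 -10 0 0 0; 20 0 0 -20 0 0 0; 20 0 0 -30 0 0 0; 20 0 0 -38 0 0 0; 20 0 0 -44 0 0 0; 20 0 0 -48 0 0 0; 20 0 0 -49 0 0 0; 20 0 0 -49 0 0 0"

```text
time_s: 7.73
tool_pos: [0.4857, -0.0159, 0.0363]
tool_rot: [0.386, -3.117, -0.0]
contact_force: [0.0, 0.1, -0.5]
width: 0.0298
grasp_force: 35.0
```

Call:
drive_tool --deltas "20 0 0 -1 0 0 0; 20 0 0 -1.5 0 0 0; 20 0 0 -1.5 0 0 0; 20 0 0 -1.5 0 0 0; 60 0 0 -1.5 0 0 0; 60 0 0 -1.5 0 0 0; 60 0 0 -1.5 0 0 0; 60 0 0 -1.5 0 0 0"

```text
time_s: 8.4
tool_pos: [0.486, -0.0159, 0.0352]
tool_rot: [-0.386, 3.118, -0.0]
contact_force: [0.8, 0.2, -0.6]
width: 0.0531
grasp_force: 0.0
```

Call:
drive_tool --deltas "60 0 0 0 0 0 0; 60 0 0 10 0 0 0; 60 0 0 30 0 0 0; 60 0 0 55 0 0 0; 60 0 0 85 0 0 0; 60 0 0 115 0 0 0; 60 0 0 140 0 0 0; 60 0 0 150 0 0 0"

```text
time_s: 9.07
tool_pos: [0.4876, -0.016, 0.1891]
tool_rot: [-0.385, 3.112, -0.002]
contact_force: [1.6, -0.1, 0.3]
width: 0.0602
grasp_force: 0.0
```

```bash
python3 - <<'E'
from h import *
f=grab('wrist');g=grab('side');t=grab('top');s=readout.sense();print(s['tool_pos'],s['contact_force'])
blockfit(f,.06,.08,(.486,-.015))
W=world(g);blockfit(g,.06,.08,(.486,-.015),.03,W)
W=wworld(f); d=np.hypot(W[...,0]-.486,W[...,1]+.015); m=(d>.03)&(d<.07)&(f['range_z']>0)&(W[...,2]>.015)&(W[...,2]<.04)
q=W[m]; A=np.c_[q[:,:2],np.ones(len(q))]
for _ in range(6):
    c=np.linalg.lstsq(A,q[:,2],rcond=None)[0]; k=abs(q[:,2]-A@c)<.004; q=q[k];A=A[k]
print('slab tilt',c[:2],'z',np.array([.486,-.015,1])@c,len(q))
W=world(t);blockfit(t,.042,.06,(.391,-.3335),.04,W)
E
```

```text
[ 0.48605571 -0.0159731   0.18552112] [-0.558242    0.39102969 -0.7058307 ]
block 1960 0.07083659325997708 ((485.0741882324219, -15.113410949707031), (40.41144943237305, 30.352642059326172), 14.570425033569336)
block 152 0.07017744376706093 ((483.5264587402344, -14.640726089477539), (37.50809860229492, 31.856922149658203), 14.110095024108887)
slab tilt [-0.00104543 -0.00020485] z 0.026870237398427404 11858
block 262 0.04895910502492329 ((391.1141052246094, -333.42950439453125), (38.81143569946289, 31.126182556152344), 1.480237364768982)
```

The storey is seated: block top z=0.0705, level, centred within about 1 mm. On to the roof.

Call:
drive_tool --deltas "80 -5 -15 0 0 0 -0.02; 80 -15 -50 0 0 0 -0.05; 80 -26 -87 0 0 0 -0.08; 80 -37 -124 0 0 0 -0.11; 80 -48 -161 0 0 0 -0.14; 80 -59 -198 0 0 0 -0.17; 80 -70 -235 0 0 0 -0.2; 80 -80 -268 0 0 0 -0.209"

```text
time_s: 9.88
tool_pos: [0.4039, -0.2852, 0.183]
tool_rot: [0.055, -3.138, -0.003]
contact_force: [0.7, -0.4, -0.6]
width: 0.0802
grasp_force: 0.0
```

Call:
drive_tool --deltas "80 -9 -25 -5 0 0 0; 80 -15 -42 -15 0 0 0; 80 -15 -49.5 -30 0 0 0; 80 -15 -49.5 -50 0 0 0; 80 -15 -49.5 -65 0 0 0; 80 -15 -49.5 -75 0 0 0; 80 -15 -49.5 -75 0 0 0; 80 -15 -49.5 -75 0 0 0"

```text
time_s: 10.55
tool_pos: [0.3902, -0.3327, 0.1089]
tool_rot: [0.059, -3.139, -0.003]
contact_force: [0.1, -0.3, -0.2]
width: 0.0801
grasp_force: 0.0
```

```bash
python3 - <<'E'
from h import *
f=grab('wrist');save(f,'w4.png');s=readout.sense();print(s['tool_pos'],s['tool_rot'],s['joints'])
blockfit(f,.042,.06,(.391,-.3335))
W=wworld(f)
h=cv2.cvtColor(f['img'],cv2.COLOR_RGB2HSV)
# dark holes in the roof slab
d=np.hypot(W[...,0]-.391,W[...,1]+.3335);m=((h[...,2]<90)&(d<.09)&(d>.04)&(abs(W[...,2])<.02)).astype(np.uint8)
n,l,st,c=cv2.connectedComponentsWithStats(m)
for i in range(1,n):
    if st[i,4]>200: print(st[i,4],c[i],W[l==i].mean(0))
E
```

```text
[ 0.3908419  -0.33316408  0.10978599] [ 5.88819322e-02 -3.14020688e+00 -1.16094860e-03] [-7.29059383e-01  4.31258840e-01  1.94907012e+00 -3.59412548e-05
  7.62377581e-01 -2.33732725e+00]
block 2931 0.05080453169550589 ((388.03466796875, -333.4983825683594), (40.32060623168945, 30.548757553100586), 0.7829000353813171)
1056 [266.72727273 159.85132576] [ 0.33688659 -0.37095828  0.00128394]
1012 [365.80632411 161.5770751 ] [ 0.33549056 -0.29840852  0.00131038]
1182 [209.9357022  227.41032149] [ 0.39032057 -0.41584959  0.0013344 ]
1121 [420.88224799 229.80285459] [ 0.38613384 -0.25114942  0.0013136 ]
702 [269.26068376 290.38888889] [ 0.4415172  -0.3690314   0.00124751]
666 [358.8033033  292.34384384] [ 0.44051335 -0.29635567  0.00124337]
```

View pics/w4.png

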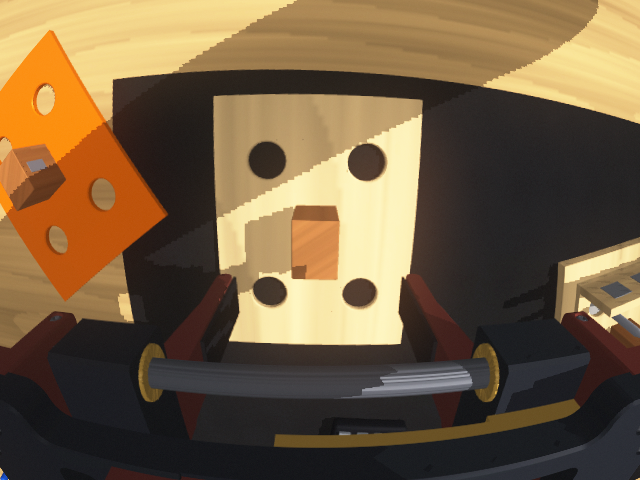

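The wrist view shows the roof's block at (315,250) and its four holes at (267,160), (366,162), (269,290), (359,292), centred between the fingers. The orange slab is well clear. I'll shift -2.5 mm in x, turn slightly and descend.

Call:
drive_tool --deltas "80 -2.5 -0.5 -15 0 0 -0.02; 80 -2.5 -0.5 -35 0 0 -0.02; 80 -2.5 -0.5 -55 0 0 -0.02; 80 -2.5 -0.5 -72 0 0 -0.02; 80 -2.5 -0.5 -85 0 0 -0.02; 80 -2.5 -0.5 -94 0 0 -0.02; 80 -2.5 -0.5 -94 0 0 -0.02; 50 -2.5 -0.5 -94 0 0 -0.02"

```text
time_s: 11.27
tool_pos: [0.3888, -0.3341, 0.0166]
tool_rot: [-0.028, 3.141, -0.0]
contact_force: [-0.5, 0.3, -0.3]
width: 0.0761
grasp_force: 0.0
```

Call:
drive_tool --deltas "20 0 0 0 0 0 0; 20 0 0 0 0 0 0; 20 0 0 0 0 0 0; 20 0 0 0 0 0 0; 20 0 0 0 0 0 0; 20 0 0 0 0 0 0; 20 0 0 0 0 0 0; 20 0 0 0 0 0 0" --newtons 35

```text
time_s: 11.93
tool_pos: [0.3885, -0.3341, 0.0163]
tool_rot: [-0.027, 3.141, -0.0]
contact_force: [0.4, 0.9, 2.7]
width: 0.03
grasp_force: 35.0
```

Call:
drive_tool --deltas "20 0 0 0 0 0 0; 20 0 0 10 0 0 0; 20 0 0 25 0 0 0; 20 0 0 50 0 0 0; 20 0 0 75 0 0 0; 20 0 0 100 0 0 0; 20 0 0 120 0 0 0; 20 0 0 130 0 0 0"

```text
time_s: 12.6
tool_pos: [0.3892, -0.3346, 0.1491]
tool_rot: [-0.027, 3.139, -0.004]
contact_force: [-0.3, 0.4, -1.5]
width: 0.0299
grasp_force: 35.0
```

Call:
drive_tool --deltas "20 4 14 0 0 0 0.01; 20 13 42 0 0 0 0.03; 20 23 75 0 0 0 0.06; 20 33 108 0 0 0 0.09; 20 43 141 0 0 0 0.12; 20 53 174 0 0 0 0.15; 20 63 207 0 0 0 0.18; 20 73 240 0 0 0 0.2"

```text
time_s: 13.27
tool_pos: [0.4611, -0.0922, 0.146]
tool_rot: [0.342, -3.122, -0.0]
contact_force: [0.0, 0.1, -1.6]
width: 0.0298
grasp_force: 35.0
```

Call:
drive_tool --deltas "20 8 27 0 0 0 0.01; 20 15 50 0 0 0 0.02; 20 20 66 0 0 0 0.03; 20 23 75 0 0 0 0.032; 20 24 79 0 0 0 0.032; 20 24 79 0 0 0 0.032; 20 24 79 0 0 0 0.032; 20 24 79 0 0 0 0.032"

```text
time_s: 13.93
tool_pos: [0.485, -0.0158, 0.1461]
tool_rot: [0.389, -3.117, 0.0]
contact_force: [-0.4, 0.9, -1.4]
width: 0.0297
grasp_force: 35.0
```

```bash
python3 - <<'E'
from h import *
f=grab('wrist');s=readout.sense();print(s['tool_pos'],s['tool_rot'],s['contact_force'],s['moment'],s['grasp_force'])
W=wworld(f);d=np.hypot(W[...,0]-.486,W[...,1]+.015);g=.0
q=W[(W[...,2]>.11)&(W[...,2]<.15)&(d<.11)&(d>.05)&(f['range_z']>0)];A=np.c_[q[:,:2],np.ones(len(q))]
for _ in range(6):
    c=np.linalg.lstsq(A,q[:,2],rcond=None)[0]; k=abs(q[:,2]-A@c)<.004; q=q[k];A=A[k]
print('tilt',c[:2],'z',np.array([.486,-.015,1])@c,len(q))
blockfit(f,.16,.19,(.486,-.015))
g=grab('side');b=cv2.resize(g['img'][160:310,240:390],(400,400));cv2.imwrite('pics/c5.png',np.hstack([f['img'][40:440,120:520],b])[:,:,::-1])
E
```

```text
[ 0.4851114  -0.015837    0.14611153] [ 3.88374407e-01 -3.11714180e+00  1.38609272e-04] [ 0.46449443  0.41519924 -1.83379824] [ 0.00353842 -0.22559614 -0.06670854] 34.99978959560394
tilt [-0.00143179 -0.00013518] z 0.1366390755325256 44949
block 8789 0.18047507763305196 ((483.134765625, -14.638910293579102), (38.93320083618164, 52.168304443359375), 16.01283073425293)
```

View pics/c5.png

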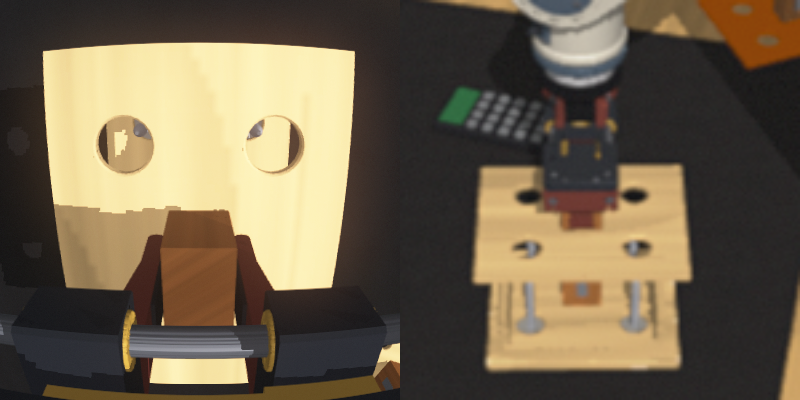

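The roof is level, and columns are visible through its far holes at wrist crop (140,130) and (257,130). The side crop shows the front columns under the holes at (527,248) and (637,247). Lowering.

Call:
drive_tool --deltas "20 1 0 -5 0 0 0; 20 1 0 -14 0 0 0; 20 1 0 -23 0 0 0; 20 1 0 -31 0 0 0; 20 1 0 -38 0 0 0; 20 1 0 -44 0 0 0; 20 1 0 -50 0 0 0; 20 1 0 -50 0 0 0"

```text
time_s: 14.7
tool_pos: [0.4857, -0.0149, 0.0949]
tool_rot: [0.39, -3.115, -0.001]
contact_force: [-0.6, -0.7, -0.9]
width: 0.0297
grasp_force: 35.0
```

```bash
python3 - <<'E'
from h import *
f=grab('wrist');g=grab('side');s=readout.sense();print(s['tool_pos'],s['contact_force'],s['moment'],s['grasp_force'])
b=cv2.resize(g['img'][170:310,245:385],(400,400));cv2.imwrite('pics/c6.png',np.hstack([f['img'][40:440,120:520],b])[:,:,::-1])
E
```

```text
[ 0.48632234 -0.01489888  0.09589375] [ 0.09058027 -0.46495446 -1.85147327] [ 0.09165539 -0.09441006  0.00503697] 34.99987542629242
```

View pics/c6.png

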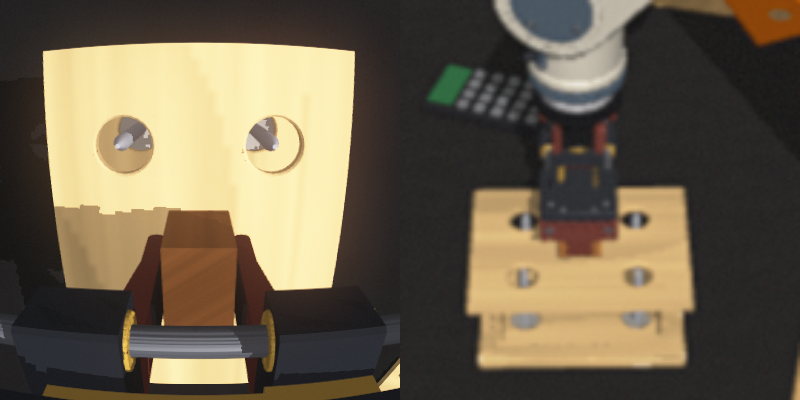

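Column tips stand in all four holes: side crop (525,220), (635,218), (523,278), (638,277). Force is about zero. Setting down and releasing.

Call:
drive_tool --deltas "20 0 0 -3 0 0 0; 20 0 0 -6 0 0 0; 20 0 0 -8 0 0 0; 20 0 0 -9 0 0 0; 20 0 0 -9 0 0 0; 20 0 0 -9 0 0 0; 20 0 0 -9 0 0 0; 20 0 0 -9 0 0 0"

```text
time_s: 15.47
tool_pos: [0.4866, -0.0149, 0.0882]
tool_rot: [-0.39, 3.117, -0.0]
contact_force: [-5.2, 1.0, 12.9]
width: 0.0299
grasp_force: 35.0
```

Contact with the walls at the expected height. Releasing.

Call:
drive_tool --deltas "20 0 0 1 0 0 0; 20 0 0 1 0 0 0; 60 0 0 1 0 0 0; 60 0 0 1 0 0 0; 60 0 0 1 0 0 0; 60 0 0 1 0 0 0; 60 0 0 1 0 0 0; 60 0 0 1 0 0 0"

```text
time_s: 16.13
tool_pos: [0.4864, -0.015, 0.0881]
tool_rot: [0.39, -3.117, -0.0]
contact_force: [-0.4, -0.1, 0.3]
width: 0.0596
grasp_force: 0.0
```

Call:
drive_tool --deltas "60 0 0 10 0 0 0; 60 0 0 25 0 0 0; 60 0 0 45 0 0 0; 60 0 0 65 0 0 0; 60 0 0 85 0 0 0; 60 0 0 95 0 0 0; 60 0 0 100 0 0 0; 60 0 0 100 0 0 0"

```text
time_s: 16.8
tool_pos: [0.487, -0.015, 0.1893]
tool_rot: [-0.39, 3.115, -0.001]
contact_force: [0.8, -0.2, 0.3]
width: 0.06
grasp_force: 0.0
```

```bash
python3 - <<'E'
from h import *
f=grab('wrist');s=readout.sense();print(s['tool_pos'],s['contact_force'])
blockfit(f,.11,.135,(.486,-.015))
W=wworld(f); d=np.hypot(W[...,0]-.486,W[...,1]+.015); m=(d>.03)&(d<.1)&(f['range_z']>0)&(W[...,2]>.065)&(W[...,2]<.09)
q=W[m]; A=np.c_[q[:,:2],np.ones(len(q))]
for _ in range(6):
    c=np.linalg.lstsq(A,q[:,2],rcond=None)[0]; k=abs(q[:,2]-A@c)<.004; q=q[k];A=A[k]
print('slab tilt',c[:2],'z',np.array([.486,-.015,1])@c,len(q))
E
```

```text
[ 0.48641524 -0.01496166  0.18828364] [ 0.5368572  -0.28659175 -0.58719075]
block 2798 0.12281049329192052 ((485.97894287109375, -13.883563995361328), (40.43755340576172, 29.800378799438477), 15.103011131286621)
slab tilt [-0.00078172 -0.00024648] z 0.07886233099688741 30874
```

The roof is level, centred and at its seated height (block top z=0.1228 against 0.122 expected).

```bash
python3 -c "
from workcell import arm
print(arm.close_job())"
```

```text
the job is handed in; nothing more can be done
None
```

The storey is seated on the footings and the roof lies level on its walls, each measuring within about 2 mm of the base's middle; both were set down and released, and the job was handed in at about 17 s (the hand-in gave no verdict).

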